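Show the foot of a bud vase to the inspection camera

TASK

Throw the lever of the keeper stand round to its open notch, the one between the two white lines, so that the keeper clears the vase, and leave it there. Then draw the terracotta bud vase straight up out of its cell and bring it over the middle of the banding wheel, leaning over at about 45 degrees so that its foot faces the inspection camera, with about 10 cm of air between it and the wheel. Finish still holding it there, raised and still (do not put it down or let go), and leave all the other ware and tools where they are.

Things in the scene. Friction and masses are not known exactly. Their poses are not given: they have to be found in the camera images.
- lever (a joint): Keeper lever on the stand, on an upright pivot: flat dark steel bar, a hand arm with a black knob on one side, on the other the keeper bar (10 mm wide) beside the vase's neck. 0 = shut, keeper over the vase's shoulder; grows clockwise seen from above; open notch at 1.1 rad, end stop 1.5. Starts at 0 to 0.12. Friction 0.2 N m holds it where it is left; no spring, no click.
- lever_knob (a point): Centre of the upright black cylindrical knob at the end of the lever's hand arm: 22 mm diameter, 48 mm tall, this point 100 mm from the pivot axis and 141 mm above the table. The knob's foot, on the bar's top, is 24 mm below this point, its top 24 mm above. The frame turns with the lever.
- lever_pivot (a point): On the lever's pivot axis, at the bar's height (113 mm above the table), fixed on the stand, 95 mm from the vase cell's axis. Its y axis points away from the cell, as the hand arm does at lever value 0. Just below the bar lies a steel quadrant plate of 76 mm radius with two notches in its rim: shut at 0, open at 1.1 rad between two white lines.
- vase_center (a point): Middle of the terracotta bud vase, 142 mm tall, z axis foot to mouth. Belly 80 mm wide up to 13 mm above this point; round neck 28 mm wide from 21 to 61 mm above it; lip 31 mm; foot 54 mm wide, 71 mm below. 0.25 to 0.45 kg. Starts upright in a square cell 86 mm wide inside, floor 12 mm and rim 62 mm above the table; the shut keeper bar lies about 10 mm above its shoulder.
- wheel_top (a point): Centre of the top face of the banding wheel (grey turntable, 220 mm diameter, 60 mm tall; it does not turn). A terracotta saucer, 84 mm wide and 16 mm tall, lies on it near the middle.
- lens (a point): Front of the lens of the small inspection camera on a post beyond the wheel, 120 mm above the table; the camera is 145 mm tall with a base of 80 mm diameter, the post 44 mm behind this point, and looks along its own -x axis, across the wheel.
Mind the look-alikes: they are no part of the job. Leave any green look-alike of the part that bears lens alone. Leave any red look-alike of the part that bears vase_center alone.

How it is judged:
By the outcome, as a careful person would: the job done as asked, in the order asked, and still so for the second after the job is handed in, while the arm keeps its last pose, push and grip.
It also fails if it takes over 45 s, if anything falls off the work surface, if the arm or the gripper's body presses on something with over 40 N, if the wrist force passes 120 N, or if a joint passes its speed limit or range.

ROBOT

A 6-joint arm with a two-finger parallel gripper is mounted at the origin on the work surface. World frame = base frame: x ahead of the robot, y to its left, z up, the work surface at z = 0. Lengths are in mm, angles in rad, forces in N, time in s.
With the tool pointing down it reaches from about 400 to 925 mm from the base axis. Payload 12.5 kg.
Tool frame: the origin (TCP) lies midway between the tips of the shut fingers; the grasp point (between the pads) lies 19 mm behind it; z points along the fingers, y is the line along which they close (so a half turn about z gives the same grasp; the last joint's range is limited). The gripper opens to 95 mm and grips with 3 to 60 N. Pads are 20 mm wide; open, the fingers measure 119 mm over their backs; the gripper's body (75 mm by 180 mm) begins 59 mm behind the grasp point.
Start: joints at [-1.316, 0.491, 1.559, -0, 1.092, -0.106], TCP at [220.663, -584.769, 214.661] pointing down, gripper open.
Joint ranges: [-3.1, 3.1], [-0.84, 2.19], [0.05, 2.79], [-1.13, 4.28], [0.06, 2.93], [-2.69, 2.69]. Speed limits (rad/s): [2.22, 2.22, 2.79, 3.14, 3.14, 3.14].

INTERFACE

Orientations are given as [roll, pitch, yaw] about the fixed x, y, z axes, in that order (R = Rz(yaw) Ry(pitch) Rx(roll)).
In Python, from cell import state, read_camera, camera_info, env gives the robot as it stands.
- The arm moves only by the tool move_arm, never from a script. Its argument "commands" is a list of rows, each a list of 3 entries, a list of its own where there are three numbers: the shift along the world's x, y, z in cm, then the turn, a rotation vector about the world's x, y, z in degrees, then the opening, from 0 (shut) to 1 (fully open). A call has 1 to 10 rows; each row shifts and turns the commanded pose from where the row before left it; what a row does not reach is not made up. A row lasts 1/10 s, in which the tool goes at most 50 mm and 8.59 degrees, less where a joint would pass 70% of its speed; a pose out of reach is approached as far as the arm can. A call with a gripper value outside its range is refused whole. The fingers move at their own pace and stop on an object; the grip force is fixed at half the most. Time passes only in rows, so rows that do not move let the fingers close. It gives the time, the measured TCP pose, the force, the opening and the grip force at its end, in the units of the state.
- state(): the state, without advancing time (a new reading comes with each control period).
- read_camera(name): name is "side" or "top" or "wrist"; returns the picture (400x640x3 uint8, blue, green, red); there is no depth.
- camera_info(name): a dict with "K" (3x3 intrinsics, pixels), "cam_to_world" (4x4, takes a point from camera to world coordinates). Camera axes: x right, y down, z forward; pixel columns grow to the right and rows downward; lengths in mm; the calibration is good to about 2 mm. A picture is of the moment at which its call begins: read the wrist's pose just before it. camera_info takes no time and is no camera call; for the wrist camera it gives the pose at the moment of the call.
- env.job_done(): hands the job in; it is judged then, once.
The state is a dict: "t": time; "joints": joint angles; "qvel": joint speeds; "tau": joint torques, N m; "eef_pos": TCP position; "tcp_rot": TCP orientation; "ft_force": force on the tool from outside, world axes, zero at the start; "moment": the same for the moment, N m; "opening": opening from 0.0 (shut) to 1.0 (fully open); "grip_force": force on a finger pad.
Only numpy, scipy, OpenCV 4.12 (cv2) and the standard library are available. Lean on these libraries where they do the work, as an engineer would, in place of code of your own. Each camera call takes 0.05 s, during which the arm holds its last target. There are 200 camera calls.

## Working session

There is one attempt and no reset: what is moved stays moved. The work goes in short steps, Python scripts to look and compute and a tool call to move; the robot and the scene stay as the last step left them, time stands still between calls to the robot, and variables do not carry over. Pictures are saved under pics/ and viewed, at most 10 in all, crops included, and the job is handed in when it is done.

Besides the shell and the picture viewer there is one more tool, called after "Request:" in YAML: its name, and indented under it one key for each argument. move_arm: Moves the arm, as the interface text tells. Its arguments: {"type":"object","properties":{"commands":{"type":"array"}},"required":["commands"]}

```bash
mkdir -p pics; cat > h.py <<'E'
import numpy as np, cv2
from cell import state, read_camera, camera_info, env
def ray(n,u,v,info=None):
    i=info or camera_info(n);K=np.array(i["K"]);T=np.array(i["cam_to_world"])
    d=T[:3,:3]@np.linalg.solve(K,[u,v,1.]);return T[:3,3],d
def onz(n,u,v,z,info=None):
    o,d=ray(n,u,v,info);return o+d*(z-o[2])/d[2]
def proj(n,p,info=None):
    i=info or camera_info(n);K=np.array(i["K"]);T=np.linalg.inv(np.array(i["cam_to_world"]))
    q=K@(T[:3,:3]@np.array(p,float)+T[:3,3]);return q[:2]/q[2]
E
python3 - <<'E'
from h import *
for n in("top","side"):
    cv2.imwrite(f"pics/{n}0.png",read_camera(n)); i=camera_info(n); print(n,np.round(i["K"],1).tolist(),np.round(i["cam_to_world"],2).tolist())
print(state())
E
```

```text
top [[489.6, 0.0, 319.1], [0.0, 489.6, 206.3], [0.0, 0.0, 1.0]] [[0.02, -0.99, 0.16, 364.34], [-1.0, -0.02, 0.02, -78.05], [-0.01, -0.16, -0.99, 1526.79], [0.0, 0.0, 0.0, 1.0]]
side [[360.9, 0.0, 319.5], [0.0, 360.9, 201.1], [0.0, 0.0, 1.0]] [[1.0, -0.02, 0.01, 562.96], [-0.02, -0.56, 0.83, -924.36], [-0.01, -0.83, -0.56, 684.93], [0.0, 0.0, 0.0, 1.0]]
{'t': 0.1, 'joints': array([-1.31560896e+00,  4.91505398e-01,  1.55943116e+00, -3.71529969e-05,
        1.09168324e+00, -1.05598120e-01]), 'qvel': array([-3.23320873e-04,  1.66054933e-03, -2.84176001e-06,  1.13818193e-03,
       -8.68491115e-04, -9.94733668e-04]), 'tau': array([ 2.34201267e-03, -6.13619399e+01, -2.58607435e+01,  6.94080535e-02,
        4.70098795e-02, -5.79750485e-05]), 'eef_pos': array([ 220.58574643, -584.53110204,  214.101693  ]), 'tcp_rot': array([-3.14056776e+00, -7.54937476e-05,  3.60802593e-01]), 'ft_force': array([ 0.50577756,  0.80777758, -0.39982032]), 'moment': array([0.01383701, 0.02736549, 0.03361723]), 'grip_force': 0.0, 'opening': 1.0020753327022476}
```

View pics/top0.png

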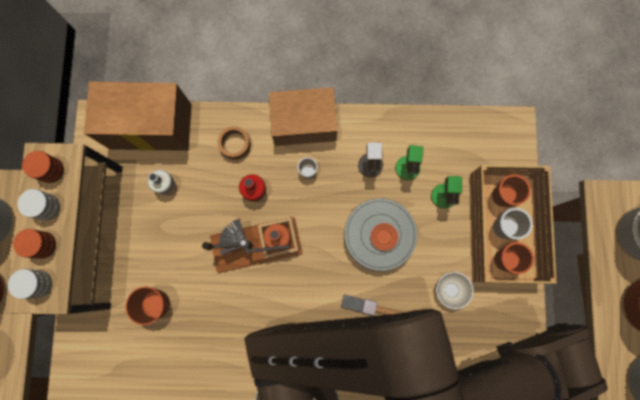

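View pics/side0.png

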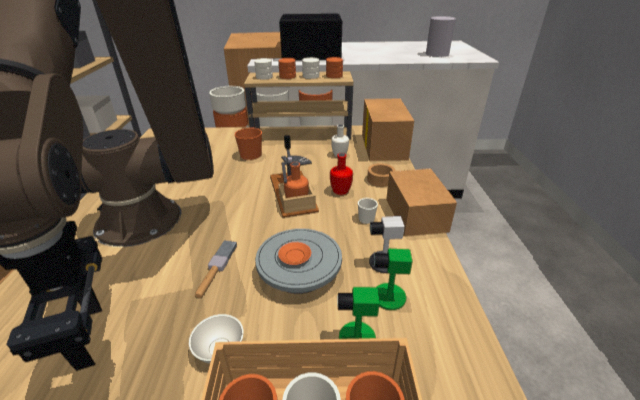

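Candidates for the vase in the top view are the terracotta one in the cell (276,236), the red look-alike (252,188) and a white one (160,182). For the inspection camera they are the white-headed one (374,155) and the green look-alikes (413,160) and (450,190). I choose the terracotta vase in the cell and the white-headed camera, and will check both in a close crop.

```bash
python3 - <<'E'
from h import *
im=cv2.imread("pics/top0.png")
a=cv2.resize(im[205:275,195:305],None,fx=7,fy=7,interpolation=cv2.INTER_CUBIC)[:490,:770]
cv2.imwrite("pics/c1.png",a)
im2=im[135:285,335:435]; s=cv2.imread("pics/side0.png")[130:290,250:420]
b=cv2.resize(im2,None,fx=3.8,fy=3.8,interpolation=cv2.INTER_CUBIC);c=cv2.resize(s,(400,376),interpolation=cv2.INTER_CUBIC)
o=np.zeros((570,790,3),np.uint8);o[:570,:380]=b;o[:376,385:785]=c
cv2.imwrite("pics/c2.png",o)
E
```

```text
(no output)
```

View pics/c1.png

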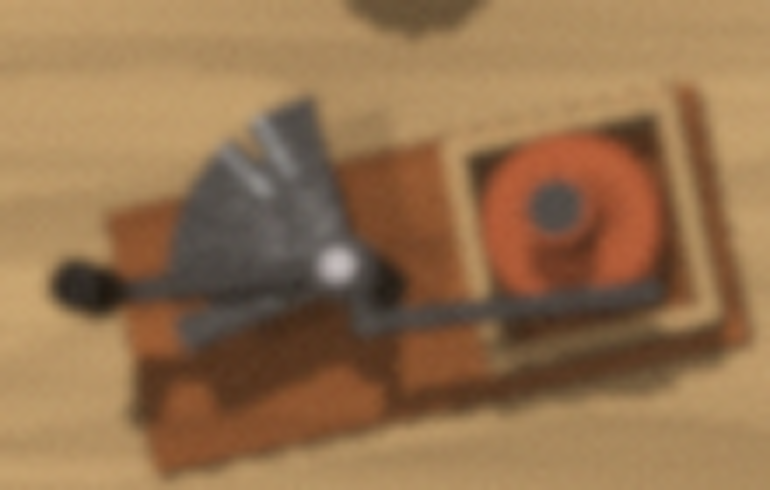

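View pics/c2.png

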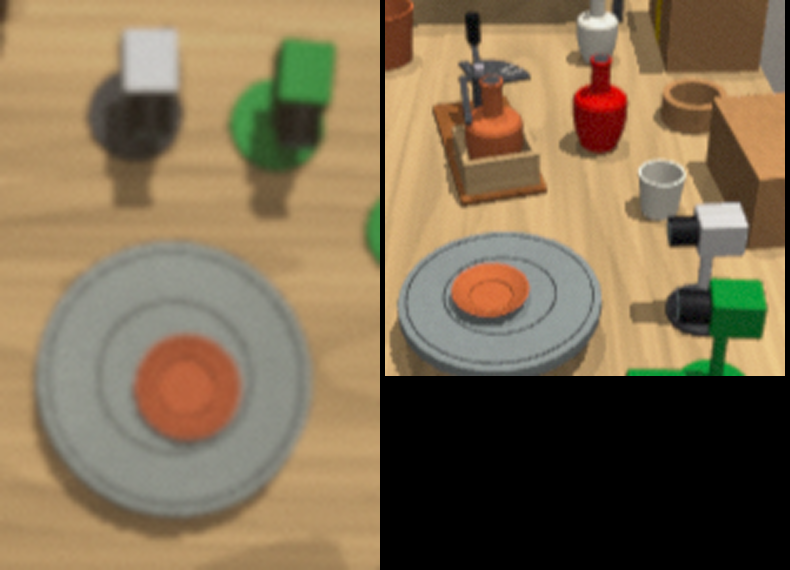

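The top crop shows the lever at the shut end: knob (207,246), white pivot cap (243,243), open notch (231,228), vase mouth (274,235). The wheel is round and about (380,236) px, and the white camera beyond it faces the wheel.

```bash
python3 - <<'E'
from h import *
t=cv2.imread("pics/top0.png")
f=lambda a:np.round(a,1)
cp=lambda u,v:((u+.5)/7-.5+195,(v+.5)/7-.5+205)
P=onz("top",*cp(337,265),118);Kn=onz("top",*cp(85,284),163);V=onz("top",*cp(555,208),154);N=onz("top",*cp(253,160),112)
print("piv",f(P),"knob",f(Kn),"vase",f(V),"notch",f(N))
ax=(P-V)[:2];a0=np.arctan2(ax[1],ax[0]);print("dist",np.hypot(*ax),np.hypot(*(Kn-P)[:2]),"axis",a0)
for q in(Kn,N):
    d=(q-P)[:2];print("lever val",a0-np.arctan2(d[1],d[0]))
# wheel by ellipse of grey region
hsv=cv2.cvtColor(t,cv2.COLOR_BGR2HSV);m=((hsv[...,1]<60)&(hsv[...,2]>80)|((hsv[...,2]>90)&(t[...,2]>1.8*t[...,0])&(hsv[...,1]>150))).astype(np.uint8)
w=np.zeros_like(m);w[190:280,335:425]=1;m=cv2.morphologyEx(m*w,cv2.MORPH_OPEN,np.ones((3,3)))
c=max(cv2.findContours(m,0,2)[0],key=cv2.contourArea);c=cv2.convexHull(c);e=cv2.fitEllipse(c);print(e)
W=onz("top",*e[0],60);print("wheel",f(W), "diam", e[1][0]*1480/489)
# lens: side/top triangulate; base disc centre in top
cq=lambda u,v:(u/3.8+335,v/3.8+135)
B=onz("top",*cq(135,117),8);L=onz("top",*cq(152,135),110);H=onz("top",*cq(150,60),145);print("base",f(B),"head",f(H),"lens~",f(L))
print("side proj",f(proj("side",B)),f(proj("side",V)),f(proj("side",Kn)),f(proj("side",W)))
E
```

```text
piv [478.4 163.4 118. ] knob [465.1 256.1 163. ] vase [500.2  70.4 154. ] notch [521.8 201.5 112. ]
dist 95.54592225020967 93.67034728293436 axis 1.8015316957239411
lever val 0.0880998638340198
lever val 1.0819913196658095
((380.1778259277344, 234.39599609375), (71.86296844482422, 72.82062530517578), 136.29183959960938)
wheel [ 515.7 -239.    60. ] diam 217.49937279824098
base [ 739.4 -213.6    8. ] head [ 750.5 -212.6  145. ] lens~ [ 700.  -217.8  110. ]
side proj [382.6 260.6] [295.  163.9] [286.8 136.8] [298.3 254.3]
```

Request:
move_arm:
  commands:
    - [[2.6, 3.8, 0.2], [0, 0, 7.75], 1]
    - [[2.6, 3.8, 0.2], [0, 0, 7.75], 1]
    - [[2.6, 3.8, 0.2], [0, 0, 7.75], 1]
    - [[2.6, 3.8, 0.2], [0, 0, 7.75], 1]
    - [[2.6, 3.8, 0.2], [0, 0, 7.75], 1]
    - [[2.6, 3.8, 0.2], [0, 0, 7.75], 1]
    - [[2.6, 3.8, 0.2], [0, 0, 7.75], 1]
    - [[2.6, 3.8, 0.2], [0, 0, 7.75], 1]
    - [[2.6, 3.8, 0.2], [0, 0, 7.75], 1]
    - [[2.6, 3.8, 0.2], [0, 0, 7.75], 1]

```text
t: 1.1
eef_pos: [481.4, -203.0, 234.7]
tcp_rot: [-3.141, -0.0, 1.719]
ft_force: [-0.3, -0.5, 0.4]
opening: 0.998
grip_force: 0.0
```

Request:
move_arm:
  commands:
    - [[-0.15, 4.6, 0], [0, 0, 0], 1]
    - [[-0.15, 4.6, 0], [0, 0, 0], 1]
    - [[-0.15, 4.6, 0], [0, 0, 0], 1]
    - [[-0.15, 4.6, 0], [0, 0, 0], 1]
    - [[-0.15, 4.6, 0], [0, 0, 0], 1]
    - [[-0.15, 4.6, 0], [0, 0, 0], 1]
    - [[-0.15, 4.6, 0], [0, 0, 0], 1]
    - [[-0.15, 4.6, 0], [0, 0, 0], 1]
    - [[-0.15, 4.6, 0], [0, 0, 0], 1]

```text
t: 2.0
eef_pos: [466.7, 211.1, 234.6]
tcp_rot: [-3.142, 0.0, 1.713]
ft_force: [0.8, -0.3, 0.1]
opening: 1.004
grip_force: 0.0
```

```bash
python3 - <<'E'
from h import *
import time
i=camera_info("wrist");im=read_camera("wrist");cv2.imwrite("pics/w1.png",im)
import pickle;pickle.dump(i,open("w1.pkl","wb"))
s=state();print(s["eef_pos"],s["tcp_rot"],s["joints"],s["t"])
for p in([464,261,165],[478,163,118],[500,70,154]):print(np.round(proj("wrist",p,i),1))
E
```

```text
[466.29814102 216.1171129  234.55283583] [ 3.14119562e+00 -1.74604712e-03  1.71560741e+00] [0.30453895 0.3110428  1.80171293 0.00193924 1.02816807 0.15872737] 2.05
[328.2 150.2]
[326.4 246.3]
[335.4 354.8]
```

View pics/w1.png

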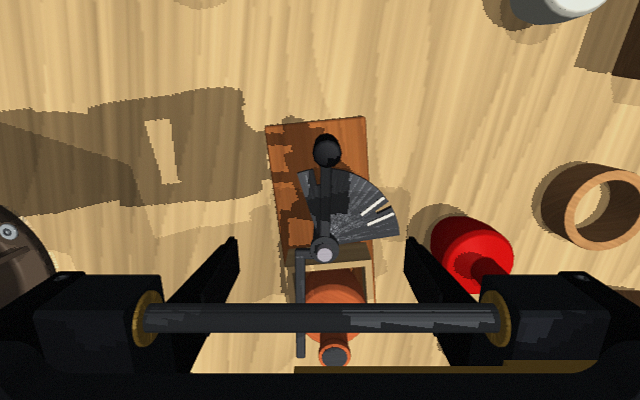

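The wrist view shows the knob at (327,152), the pivot cap at (325,255) and the mouth at (334,355), close to where I predicted them. I'll refine the pivot from the two views.

```bash
python3 - <<'E'
from h import *
import pickle;i=pickle.load(open("w1.pkl","rb"))
def tri(a,b):
    (o1,d1),(o2,d2)=a,b
    A=np.stack([d1,-d2],1);s=np.linalg.lstsq(A,o2-o1,rcond=None)[0];p,q=o1+d1*s[0],o2+d2*s[1];return np.round((p+q)/2,1),np.linalg.norm(p-q)
cp=lambda u,v:((u+.5)/7-.5+195,(v+.5)/7-.5+205)
print(tri(ray("top",*cp(337,265)),ray("wrist",325,255,i)))
print(tri(ray("top",*cp(555,208)),ray("wrist",334,355,i)))
print(onz("wrist",327,146,165,i),onz("wrist",380,207,112,i))
s=state();print(s["eef_pos"],s["tcp_rot"])
E
```

```text
(array([477. , 160.9, 132.7]), np.float64(0.3909154122056168))
(array([499.4,  70.2, 154.7]), np.float64(1.593410626394077))
[462.63878355 263.88919116 165.        ] [522.62655277 207.65688369 112.        ]
[466.29814102 216.1171129  234.55283583] [ 3.14119562e+00 -1.74604712e-03  1.71560741e+00]
```

Request:
move_arm:
  commands:
    - [[-0.15, 2.3, 0], [0, 0, 0], 1]
    - [[-0.1, 2.2, 0], [0, 0, 0], 1]
    - [[0, 0, -3.5], [0, 0, 0], 1]
    - [[0, 0, -3.5], [0, 0, 0], 1]
    - [[0, 0, -3.6], [0, 0, 0], 0.5]
    - [[0, 0, 0], [0, 0, 0], 0]
    - [[0, 0, 0], [0, 0, 0], 0]
    - [[0, 0, 0], [0, 0, 0], 0]
    - [[0, 0, 0], [0, 0, 0], 0]
    - [[0, 0, 0], [0, 0, 0], 0]

```text
t: 3.05
eef_pos: [465.1, 254.4, 129.9]
tcp_rot: [3.14, -0.0, 1.713]
ft_force: [-0.2, -0.3, -0.3]
opening: 0.554
grip_force: 0.0
```

Request:
move_arm:
  commands:
    - [[-0.1, 0.6, 0], [0, 0, 0], 0.5]
    - [[0, 0, 0], [0, 0, 0], 0]
    - [[0, 0, 0], [0, 0, 0], 0]
    - [[0, 0, 0], [0, 0, 0], 0]
    - [[0, 0, 0], [0, 0, 0], 0]
    - [[0, 0, 0], [0, 0, 0], 0]
    - [[0, 0, 0], [0, 0, 0], 0]

```text
t: 3.75
eef_pos: [463.7, 260.2, 128.6]
tcp_rot: [3.142, -0.0, 1.713]
ft_force: [-0.8, 0.5, 0.1]
opening: 0.223
grip_force: 30.0
```

```bash
python3 -c "
import numpy as np
a=np.linspace(1.711,.708,11);p=np.c_[np.cos(a),np.sin(a)]*9.9
print(np.round(np.diff(p,axis=0),2).tolist(), np.round(p[-1]+[47.75,16.22],2))"
```

```text
[[0.99, 0.09], [0.99, -0.01], [0.99, -0.11], [0.97, -0.21], [0.94, -0.3], [0.91, -0.4], [0.87, -0.49], [0.81, -0.57], [0.75, -0.65], [0.68, -0.72]] [55.27 22.66]
```

Request:
move_arm:
  commands:
    - [[0.99, 0.09, 0], [0, 0, -5.75], 0]
    - [[0.99, -0.01, 0], [0, 0, -5.75], 0]
    - [[0.99, -0.11, 0], [0, 0, -5.75], 0]
    - [[0.97, -0.21, 0], [0, 0, -5.75], 0]
    - [[0.94, -0.3, 0], [0, 0, -5.75], 0]

```text
t: 4.25
eef_pos: [512.9, 254.5, 128.6]
tcp_rot: [3.141, 0.001, 1.208]
ft_force: [-0.4, -3.4, 0.8]
opening: 0.227
grip_force: 30.0
```

Request:
move_arm:
  commands:
    - [[0.91, -0.4, 0], [0, 0, -5.75], 0]
    - [[0.87, -0.49, 0], [0, 0, -5.75], 0]
    - [[0.81, -0.57, 0], [0, 0, -5.75], 0]
    - [[0.75, -0.65, 0], [0, 0, -5.75], 0]
    - [[0.68, -0.72, 0], [0, 0, -5.75], 0]
    - [[0, 0, 0], [0, 0, 0], 0]
    - [[0, 0, 0], [0, 0, 0], 0]

```text
t: 4.95
eef_pos: [553.7, 226.0, 128.7]
tcp_rot: [3.14, -0.001, 0.71]
ft_force: [5.4, -2.5, -2.0]
opening: 0.226
grip_force: 30.0
```

```bash
python3 - <<'E'
from h import *
im=read_camera("top");cv2.imwrite("pics/top1.png",im)
w=read_camera("wrist");cv2.imwrite("pics/w2.png",w)
a=cv2.resize(im[205:275,195:305],None,fx=5,fy=5,interpolation=cv2.INTER_CUBIC)[:250]
o=np.zeros((600,640,3),np.uint8);o[:250,:550]=a;o[250:600]=w[:350]
cv2.imwrite("pics/c3.png",o)
E
```

```text
(no output)
```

View pics/c3.png

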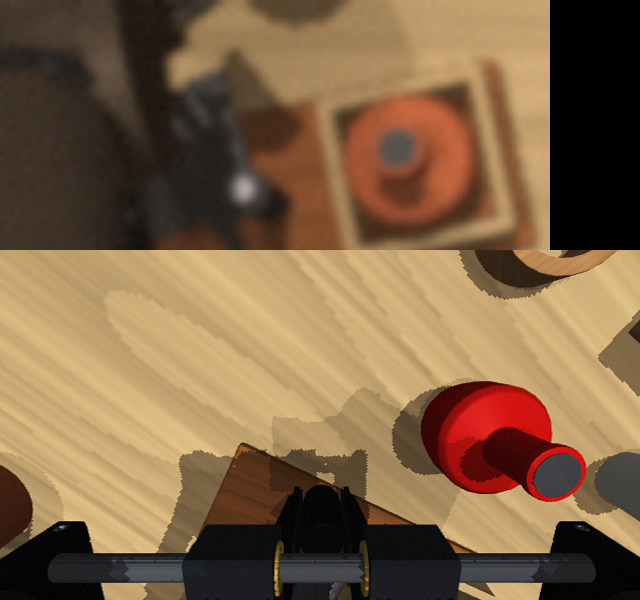

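Request:
move_arm:
  commands:
    - [[0, 0, 0], [0, 0, 0], 0.6]
    - [[0, 0, 0], [0, 0, 0], 0.6]
    - [[0, 0, 0], [0, 0, 0], 0.6]
    - [[0, 0, 0], [0, 0, 0], 0.6]
    - [[0, 0, 2], [0, 0, 0], 0.6]
    - [[0, 0, 4], [0, 0, 0], 0.6]
    - [[0, 0, 4.6], [0, 0, 0], 0.6]

```text
t: 5.75
eef_pos: [552.0, 226.4, 234.9]
tcp_rot: [-3.14, 0.003, 0.71]
ft_force: [-0.1, 0.7, -0.1]
opening: 0.597
grip_force: 0.0
```

Request:
move_arm:
  commands:
    - [[-0.8, -2.2, 0], [0, 0, 7.9], 0.7]
    - [[-0.8, -2.2, 0], [0, 0, 7.9], 0.7]
    - [[-0.8, -2.2, 0], [0, 0, 7.9], 0.7]
    - [[-0.8, -2.2, 0], [0, 0, 7.9], 0.7]
    - [[-0.8, -2.2, 0], [0, 0, 7.9], 0.7]
    - [[-0.8, -2.2, 0], [0, 0, 7.9], 0.7]
    - [[-0.6, -2.4, 0], [0, 0, 7.9], 0.7]
    - [[0, 0, 0], [0, 0, 0], 0.7]
    - [[0, 0, 0], [0, 0, 0], 0.7]

```text
t: 6.65
eef_pos: [498.8, 70.5, 234.9]
tcp_rot: [3.141, -0.0, 1.671]
ft_force: [0.8, 0.2, 0.2]
opening: 0.704
grip_force: 0.0
```

```bash
python3 - <<'E'
from h import *
import pickle
i=camera_info("wrist");w=read_camera("wrist");t=read_camera("top");cv2.imwrite("pics/w3.png",w);pickle.dump(i,open("w3.pkl","wb"));cv2.imwrite("pics/top2.png",t)
cv2.imwrite("pics/c4.png",cv2.resize(w[100:400,150:550],None,fx=2,fy=2,interpolation=cv2.INTER_CUBIC))
s=state();print(s["eef_pos"],s["tcp_rot"],s["opening"])
E
```

```text
[498.88376418  71.11760121 234.71187478] [ 3.14125254e+00 -1.41691144e-04  1.67302281e+00] 0.7008345881101089
```

View pics/c4.png

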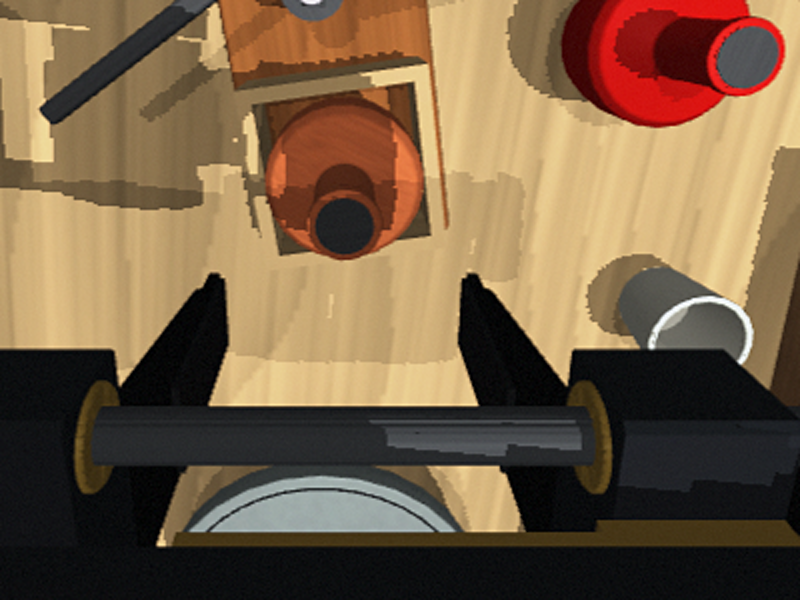

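The keeper is clear of the vase, and the mouth is at (322,212) in the wrist picture. Next I'll look at the notch in the upper part.

```bash
python3 - <<'E'
from h import *
import pickle
i=pickle.load(open("w3.pkl","rb"));w=cv2.imread("pics/w3.png")
cv2.imwrite("pics/c5.png",cv2.resize(w[0:170,180:380],None,fx=3.5,fy=3.5,interpolation=cv2.INTER_CUBIC))
print(onz("wrist",322.5,212.5,154,i))
E
```

```text
[499.47867329  67.94439154 154.        ]
```

View pics/c5.png

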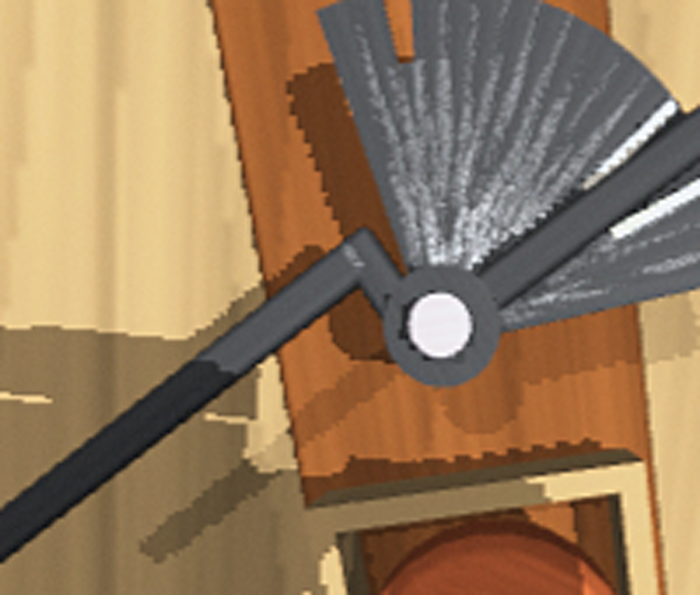

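The lever bar lies between the two white lines, centred on the notch. Now I'll grasp the neck.

Request:
move_arm:
  commands:
    - [[0.05, -0.1, -4], [0, 0, 0], 0.7]
    - [[0, 0, -4], [0, 0, 0], 0.7]
    - [[0, 0, -3], [0, 0, 0], 0.7]
    - [[0, 0, -1.7], [0, 0, 0], 0.7]
    - [[0, 0, 0], [0, 0, 0], 0.2]
    - [[0, 0, 0], [0, 0, 0], 0]
    - [[0, 0, 0], [0, 0, 0], 0]
    - [[0, 0, 0], [0, 0, 0], 0]
    - [[0, 0, 0], [0, 0, 0], 0]
    - [[0, 0, 0], [0, 0, 0], 0]

```text
t: 7.75
eef_pos: [499.5, 69.6, 108.3]
tcp_rot: [3.14, 0.0, 1.675]
ft_force: [-1.0, -0.7, 5.9]
opening: 0.308
grip_force: 30.0
```

Request:
move_arm:
  commands:
    - [[0, 0, 0], [0, 0, 0], 0]
    - [[0, 0, 0], [0, 0, 0], 0]
    - [[0, 0, 0.5], [0, 0, 0], 0]
    - [[0, 0, 1], [0, 0, 0], 0]
    - [[0, 0, 1.5], [0, 0, 0], 0]
    - [[0, 0, 1.5], [0, 0, 0], 0]

```text
t: 8.35
eef_pos: [498.9, 69.5, 153.5]
tcp_rot: [-3.141, -0.0, 1.675]
ft_force: [-0.1, -0.5, -2.9]
opening: 0.309
grip_force: 30.0
```

Request:
move_arm:
  commands:
    - [[0, 0, 2], [0, 0, 0], 0]
    - [[0, 0, 2], [0, 0, 0], 0]
    - [[0, 0, 2], [0, 0, 0], 0]
    - [[0, 0, 2], [0, 0, 0], 0]
    - [[0, 0, 2], [0, 0, 0], 0]
    - [[0, 0, 1], [0, 0, 0], 0]
    - [[0, -0.5, 0], [0, 0, 0], 0]
    - [[0, -1.5, 0], [0, 0, 0], 0]
    - [[0, -2.5, 0], [0, 0, 0], 0]
    - [[0, -2.5, 0], [0, 0, 0], 0]

```text
t: 9.35
eef_pos: [498.5, -1.3, 261.6]
tcp_rot: [-3.14, -0.0, 1.676]
ft_force: [0.3, 0.1, -3.7]
opening: 0.31
grip_force: 30.0
```

Request:
move_arm:
  commands:
    - [[0, -3, 0], [0, 0, 0], 0]
    - [[0, -3, 0], [0, 0, 0], 0]
    - [[0, -3, 0], [0, 0, 0], 0]
    - [[0, -3, 0], [0, 0, 0], 0]
    - [[0, -3, 0], [0, 0, 0], 0]
    - [[0, -3, 0], [0, 0, 0], 0]
    - [[0, -2.5, 0], [0, 0, 0], 0]
    - [[0, -2, 0], [0, 0, 0], 0]
    - [[0, -1, 0], [0, 0, 0], 0]
    - [[0, -0.5, 0], [0, 0, 0], 0]

```text
t: 10.35
eef_pos: [498.7, -241.1, 261.8]
tcp_rot: [-3.14, -0.001, 1.674]
ft_force: [0.5, 0.0, -3.8]
opening: 0.309
grip_force: 30.0
```

Request:
move_arm:
  commands:
    - [[0, 0, 0], [0.33, -2.98, 0], 0]
    - [[0, 0, 0], [0.49, -4.47, 0], 0]
    - [[0, 0, 0], [0.66, -5.96, 0], 0]
    - [[0, 0, 0], [0.66, -5.96, 0], 0]
    - [[0, 0, 0], [0.66, -5.96, 0], 0]
    - [[0, 0, 0], [0.66, -5.96, 0], 0]
    - [[0, 0, 0], [0.66, -5.96, 0], 0]
    - [[0, 0, 0], [0.49, -4.47, 0], 0]
    - [[0, 0, 0], [0.33, -2.98, 0], 0]
    - [[0, 0, 0], [0, 0, 0], 0]

```text
t: 11.35
eef_pos: [498.3, -239.6, 261.6]
tcp_rot: [2.362, -0.006, 1.677]
ft_force: [-0.0, -0.4, -3.8]
opening: 0.314
grip_force: 30.0
```

```bash
python3 - <<'E'
from h import *
from scipy.spatial.transform import Rotation as R
s=state();Z=R.from_euler("xyz",s["tcp_rot"]).as_matrix()[:,2]
print(s["eef_pos"],Z,np.degrees(np.arcsin(-Z[2])),np.arctan2(Z[1],Z[0]),"vase c",s["eef_pos"]+25.3*Z,s["t"],s["joints"],s["grip_force"],s["opening"])
im=read_camera("side");cv2.imwrite("pics/side3.png",im)
cv2.imwrite("pics/c6.png",cv2.resize(im[100:320,180:440],None,fx=2.7,fy=2.7,interpolation=cv2.INTER_CUBIC))
E
```

```text
[ 498.31020923 -239.58383074  261.56510774] [ 0.69881334  0.07888231 -0.71094127] 45.31155171236007 0.11240456082789643 vase c [ 515.99018676 -237.58810837  243.57829349] 11.35 [-0.86637503  0.2233772   2.10625619  1.17206645  0.6857387  -1.87654038] 29.999396078992504 0.31390562915944364
```

View pics/c6.png

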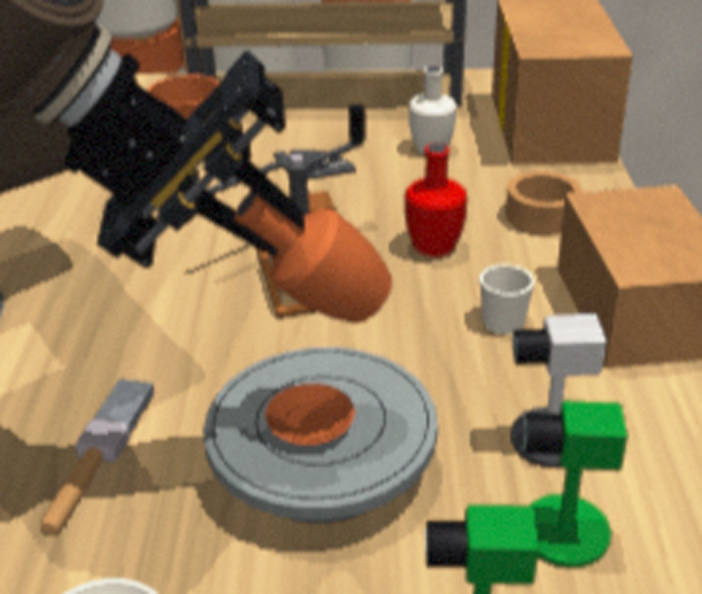

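The vase is held at 45° with its foot toward the white camera. I'll lower it 1.2 cm to the 10 cm gap.

Request:
move_arm:
  commands:
    - [[0, -0.05, -0.4], [0, 0, 0], 0]
    - [[0, 0, -0.4], [0, 0, 0], 0]
    - [[0, 0, -0.4], [0, 0, 0], 0]
    - [[0, 0, 0], [0, 0, 0], 0]
    - [[0, 0, 0], [0, 0, 0], 0]
    - [[0, 0, 0], [0, 0, 0], 0]
    - [[0, 0, 0], [0, 0, 0], 0]
    - [[0, 0, 0], [0, 0, 0], 0]

```text
t: 12.2
eef_pos: [499.2, -240.9, 250.7]
tcp_rot: [2.36, -0.004, 1.677]
ft_force: [-0.5, -0.1, -4.0]
opening: 0.309
grip_force: 30.0
```

```bash
python3 - <<'E'
from h import *
s=state();print(s["eef_pos"],s["tcp_rot"],s["opening"],abs(s["qvel"]).max(),s["t"])
a=cv2.imread("pics/side3.png");b=read_camera("side")
m=lambda i:((i[...,2]>1.8*i[...,0])&(i[...,2]>90)).astype(np.uint8)[165:225,270:335]
for i in(a,b):
    x=np.argwhere(m(i));print(x.mean(0),np.linalg.eigh(np.cov(x.T))[1][:,1])
print(env.job_done())
E
```

```text
[ 499.22135664 -240.85949724  250.7270767 ] [ 2.36046491 -0.00434763  1.67720397] 0.30890131530603393 0.002462617124832179 12.2
[30.8434555  31.12303665] [-0.0156319   0.99987781]
[33.32056663 31.87460651] [0.15715322 0.98757423]
the job is handed in; nothing more can be done
None
```

I handed the job in at about 12 s: the lever is left in its open notch, and the terracotta vase is held still over the middle of the wheel, tilted about 45° with its foot toward the camera and an estimated 10 cm of air below; no verdict came back.

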